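Make up two sampling kits at the laboratory bench

ROBOT

A 7-joint arm with a two-finger parallel gripper is mounted at the origin on the work surface. World frame = base frame: x ahead of the robot, y to its left, z up, the work surface at z = 0. Lengths are in m, angles in rad, forces in N, time in s.
With the tool pointing down it reaches from about 0.4 to 0.85 m from the base axis. Payload 10.4 kg.
Tool frame: the origin (TCP) lies at the very end of the fingers, on their centre line; the grasp point (between the pads) lies manip.hold_point_z behind it (manip.hold_point_z is the distance from the TCP to the grasp point, in m); z points along the fingers, y is the direction in which the jaws open and shut (so a half turn about z gives the same grasp; the last joint's range is limited). The gripper opens to 85 mm and grips with 20 to 120 N. Pads are 22 mm wide; open, the fingers measure 114 mm over their backs; the gripper's body (76 mm by 85 mm) begins 54 mm behind the grasp point. The pads swing forward as they close: fully open they stand 13 mm farther back than shut.
Start: joints at [-1.369, 0.332, -0.065, 1.46, 0.022, 1.35, -0.088], TCP at [0.139, 0.609, 0.231] pointing down, gripper open.
Joint ranges: [-2.6, 2.6], [-0.5, 2.12], [-1.47, 1.34], [0.16, 2.42], [-1.27, 4.41], [0.06, 2.06], [-2.6, 2.6]. Speed limits (rad/s): [2.22, 2.22, 2.79, 2.79, 3.14, 3.14, 3.14].

INTERFACE

Orientations are given as a unit quaternion [x, y, z, w].
In Python, from workcell import manip gives the robot as it stands.
- The arm moves only by the tool jog_arm, never from a script. Its arguments are lists of equal length, an entry for each row: "translation": the shift along the world's x, y, z in mm, a list of three; "turn": the turn about the world's z in degrees. In form: {"translation": [[x, y, z], ...], "turn": [turn, ...]}. A call has 1 to 12 rows; each row is the pose to reach, as a shift and turn from the pose measured when the call began; what a row does not reach only later rows make up. A row lasts 1/12 s, in which the tool goes at most 41.7 mm and 7.16 degrees, less where a joint would pass 70% of its speed; a pose out of reach is approached as far as the arm can. A call with a gripper value outside its range is refused whole. "grip" is the finger opening in mm, from 0 to 85.4, set as the call begins (left out, the last holds). The fingers move at their own pace and stop on an object; "grip_force" is the grip in N (left out, the last holds). Time passes only in rows, so rows that repeat a pose let the fingers close. It gives the time, the measured TCP pose, the force and the opening at its end, in the units of the state.
- manip.get_obs(): the state, without advancing time (a new reading comes with each control period).
- manip.camera(name): name is "side" or "top" or "wrist"; returns a dict with "frame" (480x640x3 uint8, red, green, blue), "mtx" (3x3 intrinsics, pixels), "pose" (4x4, takes a point from camera to world coordinates). Camera axes: x right, y down, z forward; pixel columns grow to the right and rows downward; lengths in m; the calibration is good to about 2 mm. A picture is of the moment at which its call begins. There is no depth.
- manip.hand_in(): hands the job in, once; it reports no verdict.
Trained networks look in a picture, given as the dict that the camera call returned (one of the last four; its "shot" number tells which), for a name from the list of things; names that differ only in an ending like _2 or _b are one class to them, and where a whole thing is asked for, a point or a joint stands for the part that bears it (a point fixed in the world has none). Each returns a list of dicts, best first, with "confidence" (0 to 1); they miss things now and then, are a little off and sometimes report something else, mostly with a low value. They report only what shows in the picture. A call takes as long as a camera call. They do not tell look-alikes from the thing itself.
- manip.outline_of(picture, label): "mask" (480x640 bool, what is visible of it) and "extent" ([left, top, right, bottom] in pixels, round what is visible of it).
- manip.pinpoint(picture, label): "at" ([column, row] in pixels: a listed point, or the origin of a listed thing).
The state is a dict: "clock": time; "joint_pos": joint angles; "joint_velocities": joint speeds; "tau": joint torques, N m; "position": TCP position; "ee_rot": TCP orientation; "ft_force": force on the tool from outside, world axes, zero at the start; "torque": the same for the moment, N m; "grip_width": opening from 0.0 (shut) to 1.0 (fully open).
Only numpy, scipy, OpenCV 4.12 (cv2) and the standard library are available. Lean on these libraries where they do the work, as an engineer would, in place of code of your own. Each camera call takes 0.05 s, during which the arm holds its last target. There are 200 camera calls.

TASK

Make up the two sampling kits from the stock on the bench. In the two-bay tray stand the wide jar in the big bay and the dropper bottle in the small bay; in the three-bay tray put the slide box in the long bay and the round bottle and the square bottle in the two small bays, one in each, either way round. Everything must stand upright on the tray floor within its bay; knock nothing over, and leave the beaker and the timer where they are.

Things in the scene. Friction and masses are not known exactly. Their poses are not given: they have to be found in the camera images.
- tray2: Two-bay aluminium tray, 144 (own x) by 90 mm (own y), one wall across. In its frame, inside sizes: big bay 82 x 82 mm, centre x = -27, y = 0 mm; small bay 50 (x) by 82 (y) mm, centre x = +43, y = 0 mm. Fixed. Walls 4 mm thick, 18 mm high, floor 4 mm. Origin under its centre on the bench, z up.
- tray3: Three-bay aluminium tray, 140 (own x) by 150 mm (own y), T-shaped inner walls. In its frame, inside sizes: long bay 58 (x) by 142 (y) mm, centre x = -37, y = 0 mm; two small bays 70 (x) by 69 (y) mm, centres x = +31, y = +36.5 and -36.5 mm. Fixed. Walls 4 mm thick, 18 mm high, floor 4 mm. Origin under its centre on the bench, z up.
- jar: Wide specimen jar: plain upright cylinder 56 mm in diameter, 62 mm high, white with a flat white screw cap of the same diameter; about 110 g. Loose; origin at the centre of its underside, z up.
- dropper: Dropper bottle, the slimmest thing of the stock: white cylinder 28 mm in diameter up to 46 mm, above it a grey pointed nozzle up to 70 mm; about 50 g. Loose; origin at the centre of its underside, z up.
- slidebox: Closed slide box: rectangular block 76 mm (own x) by 36 mm (own y), 50 mm high, grey with a white lid and a small black clasp at mid-length; about 120 g. Loose; origin at the centre of its underside, z up.
- bottle: Round reagent bottle of amber glass: cylinder 40 mm in diameter up to 56 mm, then a shoulder and a black cap 25 mm in diameter, 85 mm high in all; about 120 g. Loose; origin at the centre of its underside, z up.
- flask: Square bottle of white plastic: square body 44 x 44 mm (sides along own x and y) up to 56 mm, then a neck and a round grey cap 32 mm in diameter, 78 mm high in all; about 130 g. Loose; origin at the centre of its underside, z up.
- beaker: Empty open glass beaker, 56 mm in diameter at the rim, 65 mm high, standing among the stock; belongs to no kit and is to be left alone. Loose; origin at the centre of its underside, z up.
- timer: Flat white bench timer, 62 mm (own x) by 50 mm (own y), 24 mm high, with a black display and three buttons on top, lying among the stock; belongs to no kit and is to be left alone. Loose; origin at the centre of its underside, z up.
There are look-alikes about, which are no part of the job. What is shaped like the dropper but pink or red is not meant.

How it is judged:
At the end, for the whole second after the job is handed in: Each of the five things stands in its named bay on the tray floor (origin under 7.5 mm above the bench), within 7 degrees of upright, centre within 15 to 18 mm of the bay's centre (32 mm along the small bay of the two-bay tray, 38 mm along the long bay), released and at rest (x of jar in the frame of tray2 between -0.045 and -0.009 m and y of jar in the frame of tray2 between -0.018 and 0.018 m and x of dropper in the frame of tray2 between 0.028 and 0.058 m and y of dropper in the frame of tray2 between -0.032 and 0.032 m and x of slidebox in the frame of tray3 between -0.052 and -0.022 m and y of slidebox in the frame of tray3 between -0.038 and 0.038 m and (((x of bottle in the frame of tray3 between 0.013 and 0.049 m and y of bottle in the frame of tray3 between 0.018 and 0.055 m) and (x of flask in the frame of tray3 between 0.013 and 0.049 m and y of flask in the frame of tray3 between -0.055 and -0.018 m)) or ((x of bottle in the frame of tray3 between 0.013 and 0.049 m and y of bottle in the frame of tray3 between -0.055 and -0.018 m) and (x of flask in the frame of tray3 between 0.013 and 0.049 m and y of flask in the frame of tray3 between 0.018 and 0.055 m))) and z of each of jar, dropper in the frame of tray2 below 0.0075 m and angle between each of jar, dropper, slidebox, bottle, flask's own z axis and vertical below 0.12 rad and linear speed of each of jar, dropper, slidebox, bottle, flask below 0.02 m/s and angular speed of each of jar, dropper, slidebox, bottle, flask below 0.2 rad/s and z of each of slidebox, bottle, flask in the frame of tray3 below 0.0075 m); the robot touches nothing.
It fails at once if the beaker was pushed or carried more than 30 mm from its place (distance of beaker from where it was at the start of the episode above 0.03 m).
It fails at once if the timer was pushed or carried more than 30 mm from its place (distance of timer from where it was at the start of the episode above 0.03 m).
It fails at once if a thing of the stock or the beaker was knocked over (tilted beyond 60 degrees) (angle between any of jar, dropper, slidebox, bottle, flask, beaker's own z axis and vertical above 1.05 rad).
It also fails if it takes over 128 s, if anything falls off the work surface, if the arm or the gripper's body presses on something with over 40 N, if the wrist force passes 120 N, or if a joint passes its speed limit or range.

## Working session

There is one attempt and no reset: what is moved stays moved. The work goes in short steps, Python scripts to look and compute and a tool call to move; the robot and the scene stay as the last step left them, time stands still between calls to the robot, and variables do not carry over. Pictures are saved under pics/ and viewed, about 12 in all and at most 16, crops included, and the job is handed in when it is done.

Besides the shell and the picture viewer there is one more tool, called after "Call:" by a JSON object that holds its "api" and its "payload". jog_arm: Moves the arm, as the interface text tells. Its arguments: {"type":"object","properties":{"translation":{"type":"array"},"turn":{"type":"array"},"grip":{"type":"number"},"grip_force":{"type":"number"}},"required":["translation","turn"]}

```bash
mkdir -p pics
cat > h.py <<'E'
from workcell import manip
import numpy as np, cv2
def save(p,n): cv2.imwrite('pics/'+n,p['frame'][:,:,::-1])
def ray(p,uv,z):
    K=np.array(p['mtx']);T=np.array(p['pose']);d=T[:3,:3]@np.linalg.solve(K,[uv[0],uv[1],1.]);o=T[:3,3]
    return (o+d*(z-o[2])/d[2])
def proj(p,X):
    T=np.linalg.inv(np.array(p['pose']));c=T[:3,:3]@np.array(X)+T[:3,3];c=np.array(p['mtx'])@c;return c[:2]/c[2]
E
python3 - <<'E'
from h import *
o=manip.get_obs();print({k:np.round(v,3) for k,v in o.items()},manip.hold_point_z)
for n in ['top','side','wrist']:
    p=manip.camera(n);save(p,n+'1.png');print(n,np.round(p['pose'],3).tolist(),np.round(p['mtx'],0).tolist())
    for l in ['tray2','tray3','jar','dropper','slidebox','bottle','flask','beaker','timer']:
        for r in manip.pinpoint(p,l)[:3]: print(l,np.round(r['at'],0),round(r['confidence'],2),np.round(ray(p,r['at'],0)[:2],3))
E
```

```text
{'clock': np.float64(0.0), 'joint_pos': array([-1.369,  0.333, -0.065,  1.461,  0.022,  1.35 , -0.088]), 'joint_velocities': array([-0.001, -0.001,  0.   , -0.001, -0.001,  0.001, -0.001]), 'tau': array([ 0.0000e+00, -6.2545e+01,  4.9000e-02, -3.9159e+01,  1.6000e-02,
        1.0000e-02, -0.0000e+00]), 'position': array([0.139, 0.609, 0.231]), 'ee_rot': array([ 0.112,  0.994, -0.001, -0.   ]), 'ft_force': array([ 0.075,  0.39 , -0.493]), 'torque': array([-0.042,  0.009, -0.006]), 'grip_width': np.float64(0.999)} 0.0187
top [[-0.011, -0.991, 0.131, 0.482], [-0.999, 0.007, -0.035, 0.007], [0.034, -0.131, -0.991, 0.809], [0.0, 0.0, 0.0, 1.0]] [[443.0, 0.0, 327.0], [0.0, 443.0, 238.0], [0.0, 0.0, 1.0]]
tray2 [504. 264.] 0.9 [ 0.539 -0.35 ]
tray2 [123. 296.] 0.87 [0.488 0.344]
tray3 [504. 264.] 0.9 [ 0.539 -0.35 ]
tray3 [123. 296.] 0.87 [0.488 0.344]
jar [380. 186.] 0.63 [ 0.688 -0.122]
dropper [383. 252.] 0.8 [ 0.562 -0.124]
dropper [418. 254.] 0.79 [ 0.559 -0.189]
dropper [352. 228.] 0.76 [ 0.608 -0.068]
slidebox [382. 316.] 0.72 [ 0.446 -0.12 ]
bottle [322. 190.] 0.93 [ 0.68  -0.014]
f
[... 393 characters left out ...]
6 [0.491 0.348]
tray2 [421. 428.] 0.81 [ 0.543 -0.344]
tray3 [217. 174.] 0.96 [0.491 0.348]
tray3 [421. 428.] 0.81 [ 0.543 -0.344]
jar [410. 284.] 0.56 [ 0.686 -0.118]
dropper [352. 314.] 0.83 [ 0.559 -0.12 ]
dropper [324. 282.] 0.68 [ 0.551 -0.035]
dropper [359. 280.] 0.57 [ 0.61  -0.064]
slidebox [297. 338.] 0.81 [ 0.452 -0.115]
bottle [378. 246.] 0.9 [ 0.685 -0.013]
flask [340. 208.] 0.7 [0.676 0.115]
flask [423. 429.] 0.56 [ 0.544 -0.346]
beaker [244. 248.] 0.61 [0.456 0.116]
timer [292. 226.] 0.83 [0.564 0.12 ]
wrist [[0.222, 0.938, 0.265, 0.072], [0.975, -0.213, -0.06, 0.624], [0.0, 0.272, -0.962, 0.374], [0.0, 0.0, 0.0, 1.0]] [[336.0, 0.0, 324.0], [0.0, 336.0, 240.0], [0.0, 0.0, 1.0]]
```

View pics/top1.png

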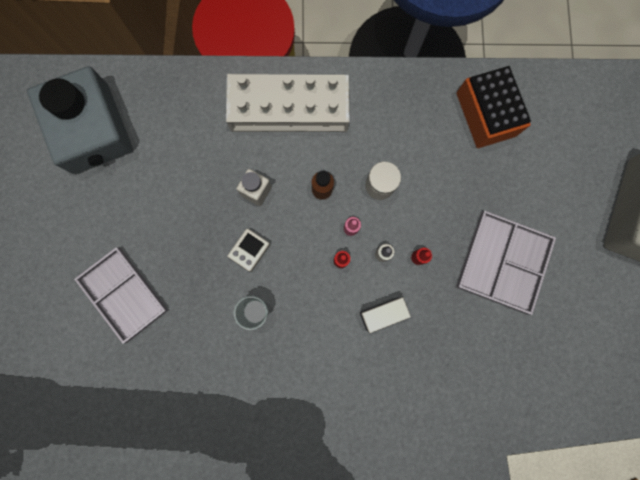

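View pics/side1.png

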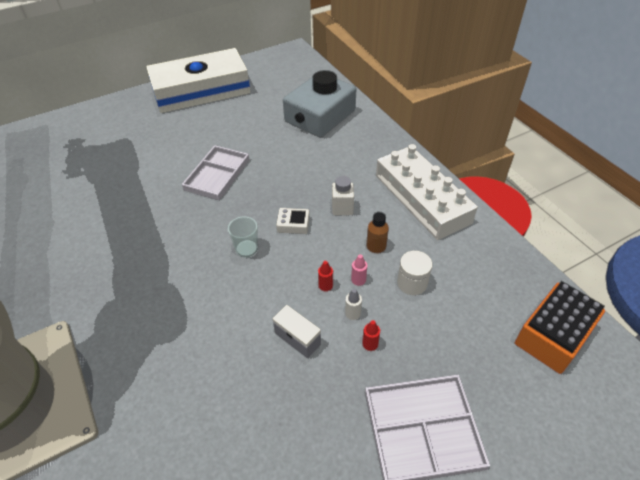

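The top picture shows tray2 at left (123,296), tray3 at right (505,264) and the white dropper at (386,252) between two red ones and a pink one. It also shows the jar (384,179), bottle (322,184), flask (253,186), slidebox (386,314), beaker (250,312) and timer (249,249). Next I fit silhouettes in both views.

```bash
cat > fit.py <<'E'
from h import *
from scipy.optimize import minimize
def box(a,b,z0,z1): return np.array([[s*a/2,t*b/2,z] for s in(-1,1) for t in(-1,1) for z in(z0,z1)])
def cyl(d,z0,z1):
    t=np.linspace(0,2*np.pi,24,endpoint=False);return np.vstack([np.c_[d/2*np.cos(t),d/2*np.sin(t),0*t+z] for z in(z0,z1)])
M={'tray2':[box(144,90,0,18)],'tray3':[box(140,150,0,18)],'jar':[cyl(56,0,62)],
'dropper':[cyl(28,0,46),np.vstack([cyl(20,46,47),cyl(6,69,70)])],'slidebox':[box(76,36,0,50)],
'bottle':[cyl(40,0,56),np.vstack([cyl(40,56,56),cyl(25,65,85)])],'flask':[box(44,44,0,56),cyl(32,56,78)],'timer':[box(62,50,0,24)]}
def sil(p,parts,q,S=4):
    c,s=np.cos(q[2]),np.sin(q[2]);im=np.zeros((480,640),np.uint8)
    for P in parts:
        X=P/1000@np.array([[c,s,0],[-s,c,0],[0,0,1]])+[q[0],q[1],q[3] if len(q)>3 else 0]
        uv=np.array([proj(p,x) for x in X])
        h=cv2.convexHull((uv*16).round().astype(np.int32));cv2.fillConvexPoly(im,h,1,cv2.LINE_8,4)
    return im>0
def fit(name,pics,near,yaws,z=0,ret=False):
    ms=[]
    for p in pics:
        c=[r for r in manip.outline_of(p,name)]
        c=[(np.hypot(*(np.array([r['mask'].nonzero()[1].mean(),r['mask'].nonzero()[0].mean()])-proj(p,[*near,z+.02]))),r['mask']) for r in c if r['mask'].any()]
        if c and min(c,key=lambda a:a[0])[0]<25: ms.append((p,min(c,key=lambda a:a[0])[1]))
    def cost(v):
        q=[v[0]/1e3,v[1]/1e3,np.radians(v[2]),z]
        return sum(1-(S&m).sum()/(S|m).sum() for p,m in ms for S in[sil(p,M[name],q)])/max(len(ms),1)
    best=min((minimize(cost,[near[0]*1e3,near[1]*1e3,y],method='Nelder-Mead',options=dict(initial_simplex=[[near[0]*1e3+a,near[1]*1e3+b,y+g] for a,b,g in((-5,-5,-6),(9,-3,2),(-3,9,3),(5,6,-7))],maxfev=150)) for y in yaws),key=lambda r:r.fun)
    return len(ms),np.round(best.x,1),round(best.fun,3)
E
python3 - <<'E'
from fit import *
pics=[manip.camera(n) for n in('top','side')]
ini={'tray2':(.49,.346,[30,50,70]),'tray3':(.541,-.347,[-120,-100,-75]),'jar':(.687,-.12,[0]),'dropper':(.5605,-.122,[0]),'slidebox':(.449,-.117,[-90,-60,-30,0,30,60]),'bottle':(.682,-.0135,[0]),'flask':(.678,.1125,[0,30,60]),'timer':(.563,.121,[0,45,90,135])}
for k,(x,y,w) in ini.items(): print(k,fit(k,pics,(x,y),w))
E
```

```text
tray2 (2, array([489.8, 343.4,  38.5]), np.float64(0.06))
tray3 (2, array([ 542.3, -347.5, -111.3]), np.float64(0.033))
jar (2, array([ 687.9, -120.3,   -2.7]), np.float64(0.102))
dropper (2, array([ 559.3, -121. ,   -3.6]), np.float64(0.213))
slidebox (2, array([ 450.7, -118.5,  -69.2]), np.float64(0.104))
bottle (2, array([682.6, -12.9,  -2.5]), np.float64(0.092))
flask (2, array([676.8, 108.8,  59. ]), np.float64(0.127))
timer (2, array([567.9, 119.9, -34.1]), np.float64(0.098))
```

Call:
{"api": "jog_arm", "payload": {"translation": [[30, -40, 10], [60, -80, 15], [90, -120, 15], [120, -160, 15], [150, -200, 15], [180, -240, 15], [210, -280, 15], [240, -320, 15], [270, -360, 15], [300, -400, 15], [330, -440, 15], [350, -470, 15]], "turn": [0, 0, 0, 0, 0, 0, 0, 0, 0, 0, 0, 0]}}

```text
clock: 3.4
position: [0.439, 0.208, 0.2467]
ee_rot: [0.112, 0.994, 0.0, 0.0]
ft_force: [1.6, 0.8, -0.2]
grip_width: 1.002
```

Call:
{"api": "jog_arm", "payload": {"translation": [[1, -33, -10], [2, -66, -15], [3, -99, -20], [5, -132, -30], [6, -165, -40], [7, -198, -52], [8, -231, -65], [10, -264, -80], [11, -297, -90], [12, -326, -97], [12, -327, -97], [12, -327, -97]], "turn": [-6, -12, -18, -24, -30, -36, -42, -48, -54, -56, -56, -56], "grip": 62}}

```text
clock: 4.4
position: [0.4506, -0.1206, 0.1495]
ee_rot: [0.567, 0.824, -0.0, 0.0]
ft_force: [-0.4, 0.0, 0.7]
grip_width: 0.725
```

Run:
```python
from fit import *
o=manip.get_obs();print(o['position'],o['ee_rot'],o['grip_width'])
p=manip.camera('wrist');save(p,'w2.png')
print(fit('slidebox',[p],(.4507,-.1185),[-69]))
print(fit('dropper',[p],(.5593,-.121),[0]))
```

```text
[ 0.45060584 -0.12063198  0.14953431] [ 5.66878184e-01  8.23801560e-01 -2.43261610e-05  3.37213826e-04] 0.7246495229560933
(1, array([ 450.6, -117.6,  -70. ]), np.float64(0.043))
(1, array([ 559.9, -121.6,   -1.1]), np.float64(0.039))
```

View pics/w2.png

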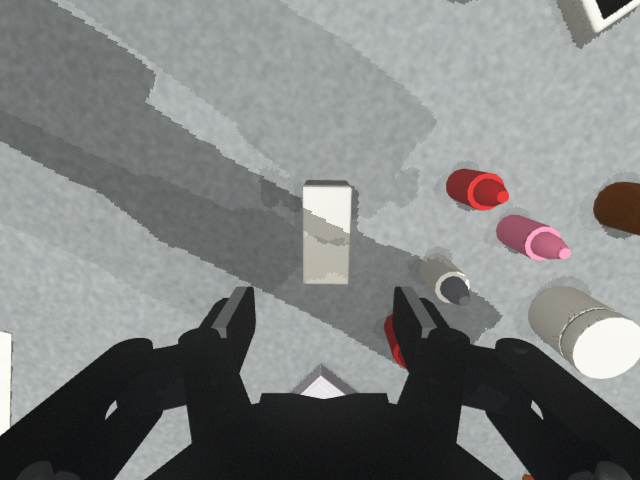

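The wrist view agrees with the fit: the box is at (327,235) between the fingers, and the dropper and its red neighbour stand clear at right. Going down.

Call:
{"api": "jog_arm", "payload": {"translation": [[0, 3, -30], [0, 3, -60], [0, 3, -90], [0, 3, -115], [0, 3, -127], [0, 3, -131], [0, 3, -131]], "turn": [-1, -1, -1, -1, -1, -1, -1]}}

```text
clock: 5.13
position: [0.4511, -0.1139, 0.0185]
ee_rot: [0.571, 0.821, 0.0, -0.0]
ft_force: [0.3, -0.0, -0.9]
grip_width: 0.724
```

Call:
{"api": "jog_arm", "payload": {"translation": [[0, 0, 0], [0, 0, 0], [0, 0, 0], [0, 0, 0], [0, 0, 0], [0, 0, 0]], "turn": [0, 0, 0, 0, 0, 0], "grip": 30, "grip_force": 40}}

```text
clock: 5.63
position: [0.4522, -0.1136, 0.0197]
ee_rot: [0.571, 0.821, 0.001, 0.001]
ft_force: [-0.3, 2.4, 7.5]
grip_width: 0.419
```

Call:
{"api": "jog_arm", "payload": {"translation": [[0, 0, 25], [0, 0, 55], [2, -4, 85], [12, -24, 100], [27, -52, 105], [43, -82, 105], [58, -112, 105], [73, -142, 105], [88, -170, 105], [98, -190, 105], [103, -199, 105], [104, -199, 105]], "turn": [0, 0, 0, 6, 12, 18, 24, 30, 36, 42, 48, 48.3]}}

```text
clock: 6.63
position: [0.5561, -0.3154, 0.125]
ee_rot: [0.184, 0.983, 0.0, 0.0]
ft_force: [-0.8, 0.3, -1.4]
grip_width: 0.417
```

Run:
```python
from fit import *
o=manip.get_obs();print(o['position'],o['ee_rot'],o['grip_width'])
p=manip.camera('wrist');save(p,'w3.png')
print(fit('tray3',[p],(.5423,-.3475),[-111]))
```

```text
[ 0.55607106 -0.3154243   0.12495294] [1.83852955e-01 9.82953591e-01 4.76095618e-04 3.19899165e-04] 0.41660975902185515
(0, array([ 537.3, -352.5, -117. ]), np.float64(0.0))
```

View pics/w3.png

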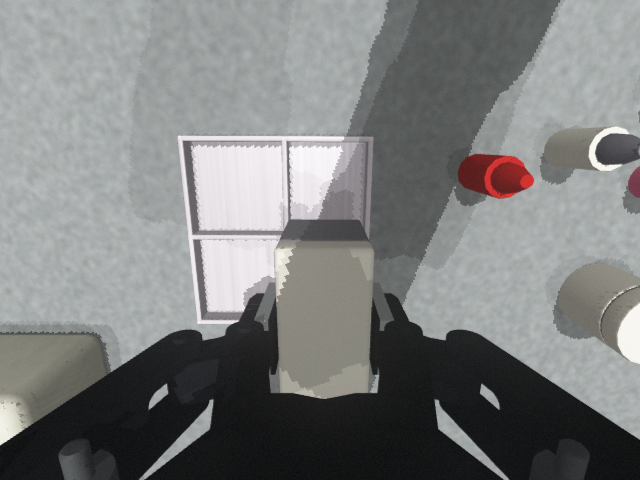

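The box is held square at (324,320) above the long bay; the tray's walls show at (180–373,137) and are parallel to it.

Call:
{"api": "jog_arm", "payload": {"translation": [[0, 2, -25], [0, 2, -50], [0, 2, -75], [0, 2, -90], [0, 2, -97], [0, 2, -100.5], [0, 2, -101], [0, 2, -101]], "turn": [0, 0, 0, 0, 0, 0, 0, 0]}}

```text
clock: 7.4
position: [0.5568, -0.3102, 0.025]
ee_rot: [0.187, 0.982, 0.001, 0.001]
ft_force: [0.7, -0.6, -1.0]
grip_width: 0.415
```

Call:
{"api": "jog_arm", "payload": {"translation": [[0, 0, 0], [0, 0, 0], [0, 0, 0], [0, 0, 0], [0, 0, 20], [0, 0, 50], [0, 0, 80], [0, 0, 90], [0, 0, 90]], "turn": [0, 0, 0, 0, 0, 0, 0, 0, 0], "grip": 58}}

```text
clock: 8.15
position: [0.5583, -0.3113, 0.1184]
ee_rot: [0.187, 0.982, 0.001, 0.004]
ft_force: [-0.7, -0.5, -0.8]
grip_width: 0.683
```

Call:
{"api": "jog_arm", "payload": {"translation": [[10, 25, 7], [20, 50, 7], [30, 75, 7], [42, 100, 7], [52, 125, 7], [62, 150, 7], [73, 175, 7], [83, 200, 7], [94, 225, 7], [104, 250, 7], [114, 275, 7], [124, 298, 7]], "turn": [-7, -14, -21, -28, -35, -42, -49, -56, -63, -70, -77, -84], "grip": 62}}

```text
clock: 9.15
position: [0.6822, -0.0113, 0.1241]
ee_rot: [0.798, 0.603, -0.002, 0.003]
ft_force: [-0.2, 0.6, 0.4]
grip_width: 0.725
```

Call:
{"api": "jog_arm", "payload": {"translation": [[0, 0, 0], [0, 0, 0]], "turn": [-6, -6]}}

```text
clock: 9.32
position: [0.6821, -0.0085, 0.122]
ee_rot: [0.829, 0.56, -0.003, 0.002]
ft_force: [-1.3, 0.2, -0.4]
grip_width: 0.721
```

Run:
```python
from fit import *
o=manip.get_obs();print(o['position'],o['ee_rot'],o['grip_width'])
p=manip.camera('wrist');save(p,'w4.png')
print(fit('bottle',[p],(.6826,-.0129),[0]))
print(fit('flask',[p],(.6768,.1088),[59]))
print(fit('jar',[p],(.687,-.12),[0]))
```

```text
[ 0.68210631 -0.0085444   0.12200953] [ 0.82876766  0.55957882 -0.00336627  0.00209199] 0.7209493278038428
(1, array([682.4, -11.4,  -3.2]), np.float64(0.039))
(1, array([678.3, 108.9,  59.6]), np.float64(0.085))
(1, array([ 680.5, -109.2,   -5.1]), np.float64(0.449))
```

Call:
{"api": "jog_arm", "payload": {"translation": [[0.5, -3, -20], [0.5, -3, -48], [0.5, -3, -75], [0.5, -3, -92], [0.5, -3, -101], [0.5, -3, -101]], "turn": [0, 0, 0, 0, 0, 0]}}

```text
clock: 10.02
position: [0.6809, -0.0169, 0.0211]
ee_rot: [0.828, 0.561, -0.004, 0.002]
ft_force: [-0.5, 0.8, 0.1]
grip_width: 0.726
```

Call:
{"api": "jog_arm", "payload": {"translation": [[0, 0, 0], [0, 0, 0], [0, 0, 0], [0, 0, 0], [0, 0, 0], [0, 0, 0]], "turn": [0, 0, 0, 0, 0, 0], "grip": 34}}

```text
clock: 10.52
position: [0.6817, -0.0173, 0.0225]
ee_rot: [0.828, 0.561, -0.003, 0.003]
ft_force: [-2.2, -1.0, 7.2]
grip_width: 0.457
```

Call:
{"api": "jog_arm", "payload": {"translation": [[0, 0, 25], [0, 0, 55], [-1, -3, 85], [-8, -25, 100], [-17, -55, 103], [-26, -85, 103], [-36, -115, 103], [-46, -145, 103], [-55, -175, 103], [-64, -205, 103], [-74, -235, 103], [-83, -265, 103]], "turn": [0, 0, 0, 0, 0, 0, 0, 0, 0, 0, 0, 0]}}

```text
clock: 11.52
position: [0.5981, -0.2835, 0.1258]
ee_rot: [0.828, 0.561, -0.003, 0.003]
ft_force: [-0.0, -0.3, -1.3]
grip_width: 0.455
```

Call:
{"api": "jog_arm", "payload": {"translation": [[-9, -28, 0], [-18, -56, 0], [-27, -84, 0], [-33, -104, 0], [-35, -111, 0], [-35, -111, -2], [-35, -111, -2], [-35, -111, -2]], "turn": [0, 0, 0, 0, 0, 0, 0, 0]}}

```text
clock: 12.18
position: [0.5643, -0.3924, 0.1234]
ee_rot: [0.827, 0.562, -0.002, 0.002]
ft_force: [0.1, -0.0, -1.4]
grip_width: 0.451
```

Run:
```python
from fit import *
o=manip.get_obs();print(o['position'],o['ee_rot'],o['grip_width'])
p=manip.camera('wrist');save(p,'w5.png')
print(fit('tray3',[p],(.5423,-.3475),[-111]))
q=manip.camera('side')
print(fit('bottle',[q],(.565,-.39),[0],.105),fit('slidebox',[q],(.556,-.315),[-21],.004))
```

```text
[ 0.56425251 -0.39241292  0.12336852] [ 0.82729925  0.56175197 -0.00246728  0.00214199] 0.45087403472454346
(1, array([ 542.1, -348.6, -111.3]), np.float64(0.296))
(1, array([ 566.1, -383.8,  -11.2]), np.float64(0.677)) (0, array([ 551., -320.,  -27.]), np.float64(0.0))
```

View pics/w5.png

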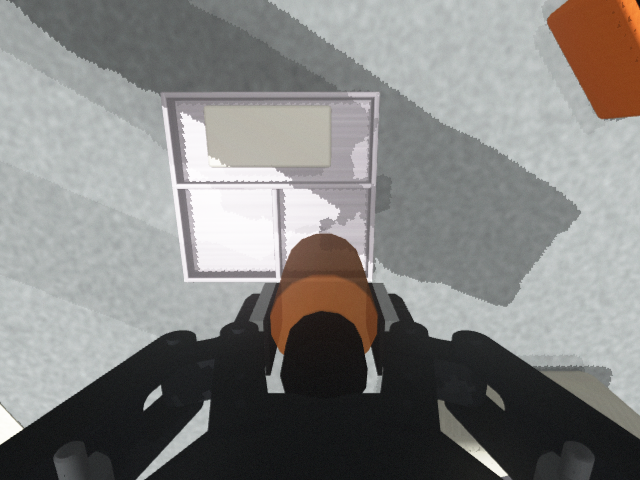

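The slide box stands inside the long bay at (268,136), and the bottle hangs upright over the lower right bay.

Call:
{"api": "jog_arm", "payload": {"translation": [[-1, -2, -25], [-1, -2, -50], [-1, -2, -75], [-1, -2, -88], [-1, -2, -94], [-1, -2, -97], [-1, -2, -98], [-1, -2, -98]], "turn": [0, 0, 0, 0, 0, 0, 0, 0]}}

```text
clock: 13.1
position: [0.5633, -0.396, 0.027]
ee_rot: [0.828, 0.561, -0.002, 0.003]
ft_force: [0.2, 0.3, -0.6]
grip_width: 0.457
```

Call:
{"api": "jog_arm", "payload": {"translation": [[0, 0, 0], [0, 0, 0], [0, 0, 0], [0, 0, 0], [0, 0, 20], [0, 0, 50], [0, 0, 80], [0, 0, 105], [0, 0, 105]], "turn": [0, 0, 0, 0, 0, 0, 0, 0, 0], "grip": 58}}

```text
clock: 13.85
position: [0.5649, -0.3981, 0.138]
ee_rot: [0.828, 0.561, -0.001, 0.007]
ft_force: [0.2, -1.1, -0.0]
grip_width: 0.68
```

Call:
{"api": "jog_arm", "payload": {"translation": [[7, 32, 0], [14, 64, 0], [21, 96, 0], [28, 128, 0], [36, 160, 0], [43, 192, 0], [50, 224, 0], [57, 256, 0], [64, 288, 0], [71, 320, 0], [78, 352, 0], [86, 384, 0]], "turn": [-1, -2, -3, -4, -5, -6, -7, -8, -9, -9, -9, -9], "grip": 66}}

```text
clock: 14.85
position: [0.6509, -0.0123, 0.1379]
ee_rot: [0.869, 0.495, -0.001, 0.007]
ft_force: [-0.4, -0.4, -0.3]
grip_width: 0.775
```

Call:
{"api": "jog_arm", "payload": {"translation": [[7, 32, 0], [14, 64, -5], [21, 96, -10], [25, 112, -12], [25, 114, -12], [25, 114, -12]], "turn": [0, 0, 0, 0, 0, 0]}}

```text
clock: 15.35
position: [0.6757, 0.1024, 0.1254]
ee_rot: [0.869, 0.495, -0.002, 0.007]
ft_force: [-0.6, -0.4, -0.0]
grip_width: 0.776
```

Run:
```python
from fit import *
o=manip.get_obs();print(o['position'],o['ee_rot'],o['grip_width'])
p=manip.camera('wrist');save(p,'w6.png')
print(fit('flask',[p],(.6778,.1088),[59]))
```

```text
[0.67574401 0.10238003 0.12539171] [ 0.86864983  0.49537512 -0.00190999  0.00687925] 0.7758574073445049
(0, array([672.8, 103.8,  53. ]), np.float64(0.0))
```

View pics/w6.png

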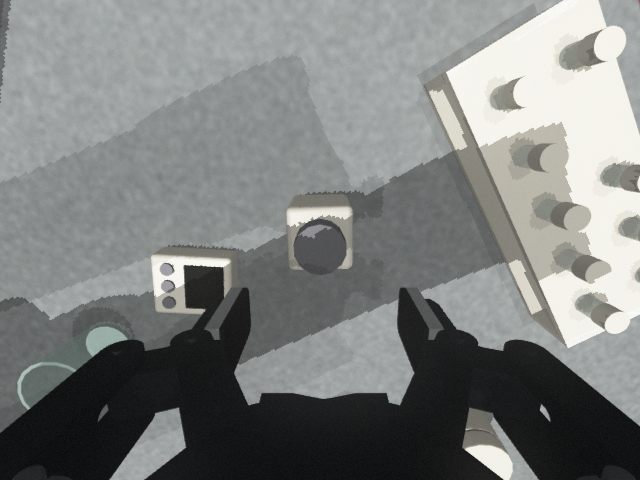

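The flask sits centred and square between the fingers at (320,237), clear of the timer (197,280) and the rack.

Call:
{"api": "jog_arm", "payload": {"translation": [[2.5, 6.5, -20], [2.5, 6.5, -48], [2.5, 6.5, -75], [2.5, 6.5, -94], [2.5, 6.5, -104], [2.5, 6.5, -104]], "turn": [0, 0, 0, 0, 0, 0]}}

```text
clock: 15.95
position: [0.6771, 0.1041, 0.0204]
ee_rot: [0.87, 0.493, -0.003, 0.007]
ft_force: [-0.6, -0.8, 0.1]
grip_width: 0.772
```

Call:
{"api": "jog_arm", "payload": {"translation": [[0, 0, 0], [0, 0, 0], [0, 0, 0], [0, 0, 0], [0, 0, 0], [0, 0, 0]], "turn": [0, 0, 0, 0, 0, 0], "grip": 38}}

```text
clock: 16.45
position: [0.678, 0.1036, 0.022]
ee_rot: [0.87, 0.493, -0.002, 0.008]
ft_force: [-0.2, -1.0, 5.9]
grip_width: 0.511
```

Call:
{"api": "jog_arm", "payload": {"translation": [[0, 0, 25], [0, 0, 55], [-2, -4, 85], [-10, -25, 100], [-20, -53, 103], [-31, -81, 103], [-42, -109, 103], [-53, -137, 103], [-64, -165, 103], [-75, -193, 103], [-86, -221, 103], [-97, -249, 103]], "turn": [0, 0, 0, 1, 2, 3, 4, 5, 6, 7, 8, 9.7]}}

```text
clock: 17.45
position: [0.5805, -0.1465, 0.1254]
ee_rot: [0.825, 0.565, -0.001, 0.008]
ft_force: [0.9, -0.6, -1.3]
grip_width: 0.511
```

Call:
{"api": "jog_arm", "payload": {"translation": [[-11, -29, 0], [-22, -58, 0], [-33, -87, 0], [-45, -116, 0], [-56, -145, 0], [-67, -174, 0], [-78, -203, 0], [-84, -218, 0], [-86, -223, 0], [-86, -223, 0], [-86, -223, 0]], "turn": [0, 0, 0, 0, 0, 0, 0, 0, 0, 0, 0]}}

```text
clock: 18.37
position: [0.495, -0.3686, 0.1253]
ee_rot: [0.825, 0.565, -0.001, 0.008]
ft_force: [-0.9, 0.6, -1.0]
grip_width: 0.512
```

Run:
```python
from fit import *
o=manip.get_obs();print(o['position'],o['ee_rot'],o['grip_width'])
p=manip.camera('wrist');save(p,'w7.png')
```

```text
[ 0.49498307 -0.36864159  0.12534155] [ 0.82508384  0.56495845 -0.00087064  0.00760539] 0.512091432621842
```

View pics/w7.png

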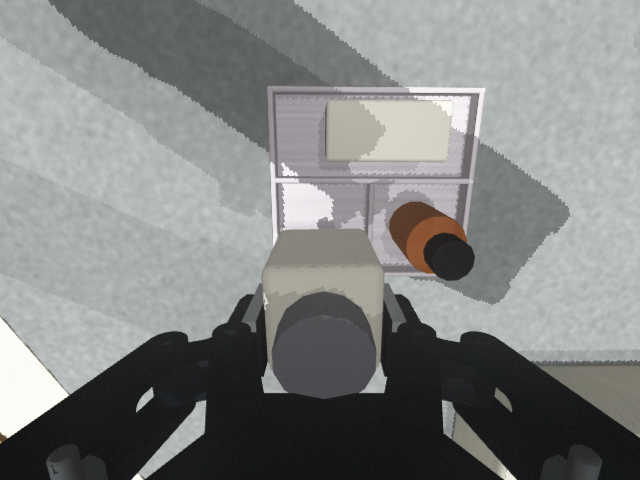

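The bottle stands upright in its bay (cap at 449,256), and the flask is held square over the other small bay. Lowering it.

Call:
{"api": "jog_arm", "payload": {"translation": [[1, 0.5, -25], [1, 0.5, -50], [1, 0.5, -75], [1, 0.5, -90], [1, 0.5, -96], [1, 0.5, -99], [1, 0.5, -99.5], [1, 0.5, -99.5]], "turn": [0, 0, 0, 0, 0, 0, 0, 0]}}

```text
clock: 19.08
position: [0.4972, -0.3678, 0.0269]
ee_rot: [0.825, 0.566, -0.0, 0.008]
ft_force: [-0.3, -0.9, -1.5]
grip_width: 0.507
```

Call:
{"api": "jog_arm", "payload": {"translation": [[0, 0, 0], [0, 0, 0], [0, 0, 0], [0, 0, 0], [0, 0, 20], [0, 0, 50], [0, 0, 80], [0, 0, 105], [0, 0, 105]], "turn": [0, 0, 0, 0, 0, 0, 0, 0, 0], "grip": 58}}

```text
clock: 19.83
position: [0.4989, -0.3698, 0.1371]
ee_rot: [0.825, 0.565, 0.001, 0.011]
ft_force: [0.9, 0.4, 0.7]
grip_width: 0.68
```

Call:
{"api": "jog_arm", "payload": {"translation": [[7, 28, 0], [14, 56, 0], [21, 84, 0], [28, 112, 0], [35, 140, 0], [42, 168, 0], [49, 196, -5], [56, 224, -10], [60, 243, -15], [61, 248, -20], [61, 248, -20], [61, 248, -20]], "turn": [0, 0, 0, 0, 0, 0, 0, 0, 0, 0, 0, 0], "grip": 50}}

```text
clock: 20.83
position: [0.5594, -0.1228, 0.117]
ee_rot: [0.825, 0.565, 0.001, 0.012]
ft_force: [0.0, -0.5, 0.0]
grip_width: 0.582
```

Run:
```python
from fit import *
o=manip.get_obs();print(o['position'],o['ee_rot'],o['grip_width'])
p=manip.camera('wrist');save(p,'w8.png')
print(fit('dropper',[p],(.5596,-.1213),[0]))
```

```text
[ 0.55942212 -0.12284817  0.11703516] [8.24947550e-01 5.65089713e-01 7.36343166e-04 1.16023220e-02] 0.5818517708174187
(1, array([ 559.8, -120.7,   -3. ]), np.float64(0.076))
```

View pics/w8.png

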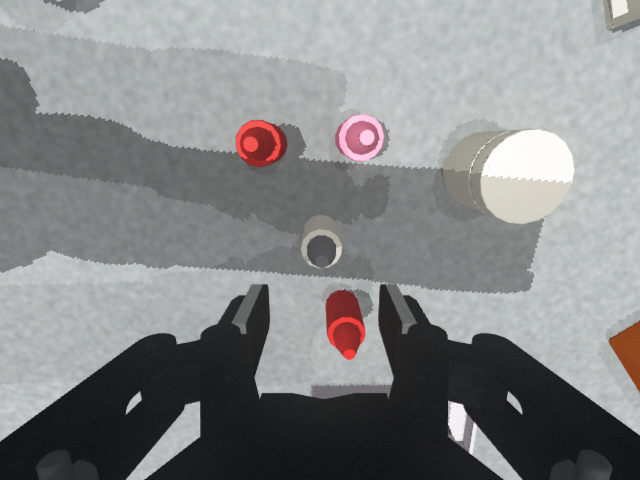

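The white dropper is at (321,245), and the reds and pink are clear of the fingers.

Call:
{"api": "jog_arm", "payload": {"translation": [[0.5, 2, -20], [0.5, 2, -48], [0.5, 2, -75], [0.5, 2, -92], [0.5, 2, -100], [0.5, 2, -100], [0.5, 2, -100]], "turn": [0, 0, 0, 0, 0, 0, 0]}}

```text
clock: 21.52
position: [0.5602, -0.123, 0.0183]
ee_rot: [0.826, 0.564, 0.001, 0.012]
ft_force: [0.3, -0.3, 0.3]
grip_width: 0.583
```

Call:
{"api": "jog_arm", "payload": {"translation": [[0, 0, 0], [0, 0, 0], [0, 0, 0], [0, 0, 0], [0, 0, 0], [0, 0, 0]], "turn": [0, 0, 0, 0, 0, 0], "grip": 20, "grip_force": 30}}

```text
clock: 22.02
position: [0.561, -0.1235, 0.02]
ee_rot: [0.826, 0.564, 0.002, 0.013]
ft_force: [-2.6, 0.2, 6.5]
grip_width: 0.319
```

Call:
{"api": "jog_arm", "payload": {"translation": [[0, 0, 25], [0, 0, 55], [0, 5, 85], [-2, 26, 100], [-4, 55, 103], [-7, 85, 103], [-9, 115, 103], [-11, 145, 103], [-14, 175, 103], [-16, 205, 103], [-18, 235, 103], [-20, 265, 103]], "turn": [0, 0, 0, -3, -6, -9, -12, -15, -18, -21, -24, -27]}}

```text
clock: 23.02
position: [0.541, 0.1432, 0.1239]
ee_rot: [0.935, 0.354, -0.0, 0.013]
ft_force: [0.6, -0.7, 0.6]
grip_width: 0.317
```

Call:
{"api": "jog_arm", "payload": {"translation": [[-2, 30, 0], [-4, 60, 0], [-7, 90, 0], [-9, 120, 0], [-11, 150, 0], [-13, 180, 0], [-15, 205, 0], [-18, 225, 0], [-18, 229, 0], [-18, 229, 0], [-18, 229, 0]], "turn": [-3, -3, -3, -3, -3, -3, -3, -3, -3, -3, -3]}}

```text
clock: 23.93
position: [0.5234, 0.3712, 0.1244]
ee_rot: [0.944, 0.329, -0.0, 0.013]
ft_force: [-0.2, -1.4, -0.6]
grip_width: 0.316
```

Run:
```python
from fit import *
o=manip.get_obs();print(o['position'],o['ee_rot'],o['grip_width'])
p=manip.camera('wrist');save(p,'w9.png')
print(fit('tray2',[p],(.49,.344),[38]))
```

```text
[0.52344191 0.37118203 0.12443341] [ 9.44171233e-01  3.29206635e-01 -4.09091123e-04  1.27869737e-02] 0.3158361044620444
(0, array([485., 339.,  32.]), np.float64(0.0))
```

View pics/w9.png

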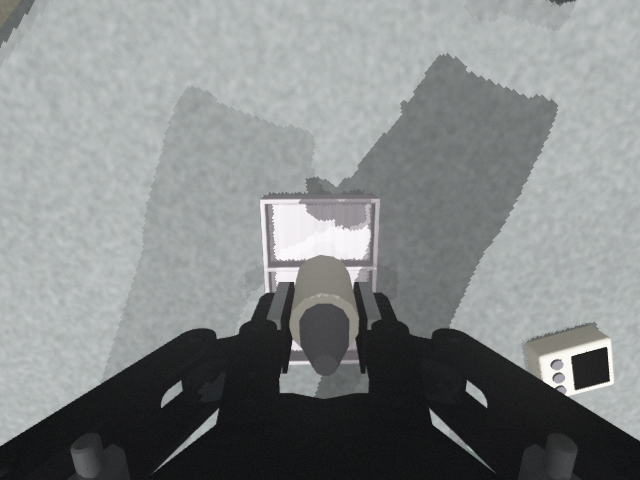

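Run:
```python
from fit import *
p=manip.camera('wrist')
c,s=np.cos(np.radians(38.5)),np.sin(np.radians(38.5))
for a,b in((-72,45),(-72,-45),(16,45),(16,-45),(72,45),(72,-45)):
    print(a,b,proj(p,[.4898+(c*a-s*b)/1e3,.3434+(s*a+c*b)/1e3,.018]).round())
```

```text
-72 45 [268. 366.]
-72 -45 [373. 365.]
16 45 [263. 271.]
16 -45 [377. 269.]
72 45 [259. 200.]
72 -45 [380. 199.]
```

The tray prediction matches the picture (top edge at row 200, divider at row 269), so I lower the dropper.

Call:
{"api": "jog_arm", "payload": {"translation": [[0, -2, -25], [0, -2, -50], [0, -2, -75], [0, -2, -90], [0, -2, -97], [0, -2, -100], [0, -2, -101], [0, -2, -101]], "turn": [0, 0, 0, 0, 0, 0, 0, 0]}}

```text
clock: 24.75
position: [0.5244, 0.3687, 0.0244]
ee_rot: [0.944, 0.328, 0.0, 0.012]
ft_force: [-0.1, -0.1, -0.7]
grip_width: 0.314
```

Call:
{"api": "jog_arm", "payload": {"translation": [[0, 0, 0], [0, 0, 0], [0, 0, 0], [0, 0, 0], [0, 0, 20], [0, 0, 50], [0, 0, 80], [0, 0, 105], [0, 0, 105]], "turn": [0, 0, 0, 0, 0, 0, 0, 0, 0], "grip": 46}}

```text
clock: 25.5
position: [0.5267, 0.3695, 0.1348]
ee_rot: [0.945, 0.328, 0.003, 0.011]
ft_force: [0.5, -0.2, -0.1]
grip_width: 0.537
```

Call:
{"api": "jog_arm", "payload": {"translation": [[9, -29, 0], [19, -58, 0], [28, -87, 0], [38, -116, 0], [48, -145, 0], [57, -174, 0], [67, -203, 0], [76, -232, 0], [86, -261, 0], [95, -290, 0], [105, -319, 0], [114, -348, 0]], "turn": [0, 0, 0, 0, 0, 0, 0, 0, 0, 0, 0, 0], "grip": 76}}

```text
clock: 26.5
position: [0.641, 0.0202, 0.1346]
ee_rot: [0.945, 0.328, 0.004, 0.011]
ft_force: [0.5, 0.2, 0.3]
grip_width: 0.892
```

Call:
{"api": "jog_arm", "payload": {"translation": [[9, -29, 0], [19, -58, 0], [28, -87, 0], [38, -116, 0], [45, -138, 0], [47, -144, -10], [47, -144, -15], [47, -144, -15]], "turn": [0, 0, 0, 0, 0, 0, 0, 0]}}

```text
clock: 27.17
position: [0.6872, -0.1227, 0.1174]
ee_rot: [0.945, 0.328, 0.002, 0.01]
ft_force: [-0.4, 1.8, -0.4]
grip_width: 0.889
```

Run:
```python
from fit import *
o=manip.get_obs();print(o['position'],o['ee_rot'],o['grip_width'])
p=manip.camera('wrist');save(p,'w10.png')
print(fit('jar',[p],(.6875,-.12),[0]))
```

```text
[ 0.68715601 -0.12270861  0.11744913] [0.94451851 0.32829226 0.00241086 0.01015651] 0.8892603429427273
(1, array([ 689.3, -120.2,    0.8]), np.float64(0.033))
```

View pics/w10.png

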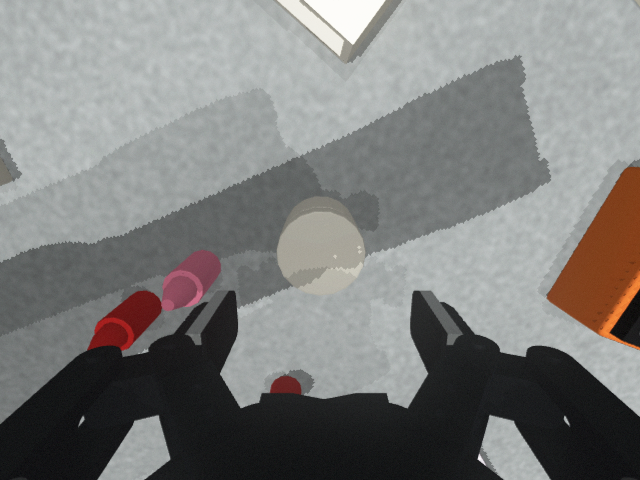

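The jar is centred at (320,245) and the pink bottle at (190,280) stays outside the fingers.

Call:
{"api": "jog_arm", "payload": {"translation": [[1.5, 3, -20], [1.5, 3, -48], [1.5, 3, -72], [1.5, 3, -88], [1.5, 3, -95], [1.5, 3, -95], [1.5, 3, -95]], "turn": [0, 0, 0, 0, 0, 0, 0]}}

```text
clock: 27.85
position: [0.6899, -0.1183, 0.0249]
ee_rot: [0.944, 0.33, 0.004, 0.011]
ft_force: [-0.1, 0.6, 0.6]
grip_width: 0.892
```

Call:
{"api": "jog_arm", "payload": {"translation": [[0, 0, 0], [0, 0, 0], [0, 0, 0], [0, 0, 0], [0, 0, 0], [0, 0, 0]], "turn": [0, 0, 0, 0, 0, 0], "grip": 48, "grip_force": 40}}

```text
clock: 28.35
position: [0.6911, -0.1185, 0.0271]
ee_rot: [0.944, 0.33, 0.005, 0.011]
ft_force: [-0.1, 0.5, 5.5]
grip_width: 0.645
```

Call:
{"api": "jog_arm", "payload": {"translation": [[0, 0, 25], [0, 0, 55], [-2, 4, 85], [-12, 24, 98], [-25, 51, 100], [-38, 78, 100], [-51, 105, 100], [-65, 132, 100], [-78, 159, 100], [-92, 186, 100], [-106, 213, 100], [-120, 240, 100]], "turn": [0, 0, 0, 0, 0, 0, 0, 0, 0, 0, 0, 0]}}

```text
clock: 29.35
position: [0.5706, 0.1227, 0.128]
ee_rot: [0.944, 0.329, 0.006, 0.011]
ft_force: [-0.3, 0.3, -1.0]
grip_width: 0.648
```

Call:
{"api": "jog_arm", "payload": {"translation": [[-13, 27, 0], [-26, 53, 0], [-39, 79, 0], [-52, 105, 0], [-66, 131, 0], [-79, 157, 0], [-90, 180, 0], [-99, 198, 0], [-102, 204, 0], [-102, 205, 0], [-102, 205, 0], [-102, 205, 0]], "turn": [0, 0, 0, 0, 0, 0, 0, 0, 0, 0, 0, 0]}}

```text
clock: 30.35
position: [0.4696, 0.3261, 0.1284]
ee_rot: [0.945, 0.328, 0.006, 0.011]
ft_force: [0.1, -0.8, -0.7]
grip_width: 0.648
```

Run:
```python
from fit import *
o=manip.get_obs();print(o['position'],o['ee_rot'],o['grip_width'])
p=manip.camera('wrist');save(p,'w11.png')
```

```text
[0.46958464 0.32606026 0.12843682] [0.94450102 0.32827703 0.00595275 0.01079728] 0.6477071675075275
```

View pics/w11.png

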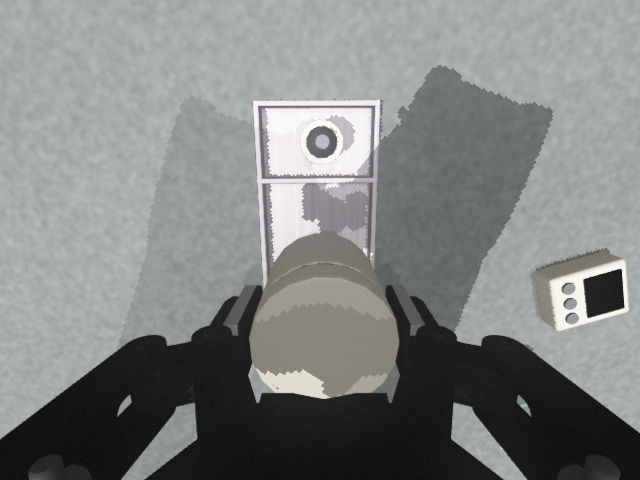

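The dropper stands upright in the small bay at (322,142), and the jar is over the big bay. Lowering the jar.

Call:
{"api": "jog_arm", "payload": {"translation": [[-1, 0, -25], [-1, 0, -50], [-1, 0, -75], [-1, 0, -88], [-1, 0, -94], [-1, 0, -97], [-1, 0, -98], [-1, 0, -98]], "turn": [0, 0, 0, 0, 0, 0, 0, 0]}}

```text
clock: 31.07
position: [0.4694, 0.3261, 0.0314]
ee_rot: [0.945, 0.328, 0.007, 0.011]
ft_force: [0.2, -0.2, -1.2]
grip_width: 0.644
```

Call:
{"api": "jog_arm", "payload": {"translation": [[0, 0, 0], [0, 0, 0], [0, 0, 0], [0, 0, 0], [0, 0, 20], [0, 0, 50], [0, 0, 80], [0, 0, 105], [-20, -25, 125], [-40, -50, 125], [-55, -80, 125], [-60, -100, 125]], "turn": [0, 0, 0, 0, 0, 0, 0, 0, 0, 0, 0, 0], "grip": 74}}

```text
clock: 32.07
position: [0.4095, 0.2291, 0.156]
ee_rot: [0.945, 0.328, 0.005, 0.011]
ft_force: [-1.3, -0.1, 2.9]
grip_width: 0.864
```

Run:
```python
from fit import *
pics=[manip.camera(n) for n in('top','side')]
save(pics[0],'t12.png');save(pics[1],'s12.png')
T={'tray2':(489.8,343.4,38.5),'tray3':(542.2,-348,-111.3)}
for k,t,n,z in(('jar','tray2',(.4687,.3266),.004),('dropper','tray2',(.5235,.3702),.004),('slidebox','tray3',(.5557,-.313),.004),('bottle','tray3',(.565,-.3896),.004),('flask','tray3',(.497,-.363),.004),('timer',None,(.5679,.1199),0)):
    r=fit(k,pics,n,[-21 if k in('slidebox','flask') else -34 if k=='timer' else 0],z)
    if t:
        a=np.radians(T[t][2]);d=r[1][:2]-T[t][:2];print(t,np.round([d@[np.cos(a),np.sin(a)],d@[-np.sin(a),np.cos(a)]],1),end=' ')
    print(k,r)
print([np.round(ray(p,manip.pinpoint(p,'beaker')[0]['at'],0)[:2],3) for p in pics],manip.get_obs()['position'])
```

```text
tray2 [-30.1  -2.9] jar (2, array([468. , 322.4,  -0.7]), np.float64(0.184))
tray2 [43.  -2.3] dropper (2, array([524.9, 368.4,  -1.4]), np.float64(0.132))
tray3 [-40.4   2.5] slidebox (2, array([ 559.2, -311.3,  -22.7]), np.float64(0.119))
tray3 [29.5 36.1] bottle (2, array([ 565.1, -388.6,   -2. ]), np.float64(0.093))
tray3 [ 27.3 -35.5] flask (2, array([ 499.2, -360.5,  -22.9]), np.float64(0.132))
timer (2, array([567.6, 120.1, -33. ]), np.float64(0.099))Traceback (most recent call last):
  File "<stdin>", line 10, in <module>
IndexError: list index out of range
```

View pics/s12.png

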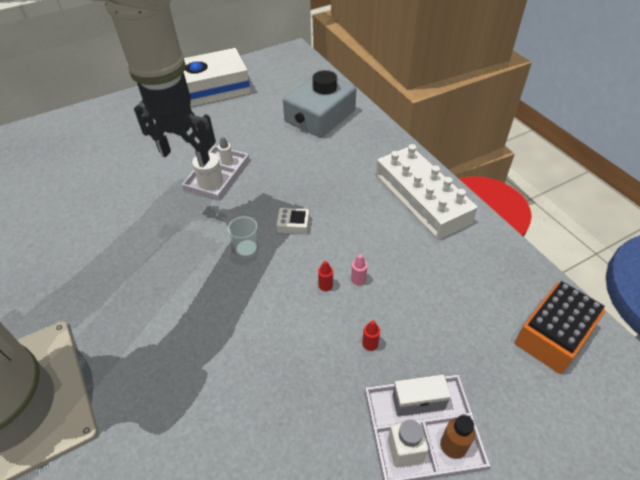

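All five stand upright in their bays, the beaker (243,237) and timer (293,220) look unmoved, and the arm is clear.

```bash
python3 -c "
from h import *
print(manip.hand_in(),manip.get_obs()['clock'])"
```

```text
the job is handed in; nothing more can be done
the job is handed in; nothing more can be done
```

I placed all five things in their bays and handed the job in at about 33 s of the 128 s allowed; no verdict was given.

**Final positions.** I fitted outlines in the top and side cameras after the last release. Positions are in each tray's own frame, in mm, and all lie within tolerance:

| Thing | Tray and bay | Measured (x, y) | Bay centre (x, y) |
|---|---|---|---|
| jar | tray2, big | -30, -3 | -27, 0 |
| dropper | tray2, small | 43, -2 | 43, 0 |
| slide box | tray3, long | -40, 2.5 | -37, 0 |
| round bottle | tray3, small (+y) | 29.5, 36 | 31, 36.5 |
| square bottle | tray3, small (-y) | 27, -35.5 | 31, -36.5 |

In the last side picture all five stood upright with the gripper clear of them. The timer's fitted position changed by less than 1 mm.

**Checks that failed or were weaker:**
- **Beaker:** the final network check did not find it, so I only have the side picture, where it stands upright in its original spot.
- **Jar:** its final fit was looser than the others (0.18 mismatch, against 0.09–0.13), probably because the gripper partly hid it.
- **Height on the tray floor:** I did not measure this directly. Each thing was released with the tool about 4–5 mm above its grasp height, which matches the 4 mm floor.
- **Earlier fits:** a few wrist- and side-camera fits found nothing or fitted poorly because something was hidden. For those I used the other views.

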